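# Draw the flat slide mailer out of a full archive bin and set it in the tray

## Task

Take the low, flat slide mailer out of the archive bin. It lies hemmed in beside the two deep slide boxes with no room for fingers, so press on its lid with the closed fingertips, not hard since there is glass inside, and draw it along the bin floor towards you, fully clear of the deep boxes, to where there is room to pinch it by its long sides. Lift it out and set it down flat, lid up, in the steel tray without letting it fall, leaving the deep boxes in their places and the jar, wax block and forceps undisturbed.

Things in the scene. Friction and masses are not known exactly. Their poses are not given: they have to be found in the camera images.
- bin: Fixed grey plastic bin, open on top, 215 (x) by 192 (y) by 56 mm high; walls 5, floor 4, so inside 205 by 182 mm. Origin under its centre; x points to its far end, where three slide boxes lie side by side in places 60 mm apart (y about -60, 0, +60 mm, centres at x about +57 mm). Its near end (x below +14 mm) is empty. A box in an outer place has one long side 2 mm from the side wall all along.
- mailer_center (a point): Centre (half-way up) of the flat mailer to take: grey-green plastic box, smooth lid, 86 mm (x, along the bin) by 58 (y) by 18 high, 60 to 130 g, lid (+z) up, in one of the three places, 16 mm lower than the deep boxes. Drawn straight from an outer place it still hugs the wall: slide it sideways to the middle too. Pressed at 4 to 10 N the fingertip drags it along; the glass stands about 25 N.
- deep1_center (a point): Centre of the first deep slide box: same plastic, cross ribs on its lid, 86 by 58 by 34 mm high, about 200 g, in another of the three places. Leave it there.
- deep2_center (a point): Centre of the second deep slide box, same as the first. Leave it there.
- tray: Fixed stainless instrument tray, 220 mm (its x) by 160 mm (its y), rim 18 mm high, walls 3 mm, floor 3 mm thick. Origin at the centre of its underside, on the bench; the bin and the tray may stand either way round, left or right.
- jar: Lidded glass staining jar standing on the bench, 60 mm across, 96 mm high, origin under its centre. Bystander.
- block: Wax block on its tissue cassette, 40 by 29 by 13 mm, on the bench, origin under its centre. Bystander.
- forceps: Steel forceps lying on the bench, about 130 mm long along its x, 7 mm high, origin under its middle. Bystander.
Things that resemble listed ones, but are neither listed nor needed, are in the scene too. Leave any orange look-alike of the part that bears mailer_center alone.

How it is judged:
By the outcome, as a careful person would: the job done as asked, in the order asked, and still so for the second after the job is handed in, with the robot touching nothing.
It also fails if it takes over 70 s, if anything falls off the work surface, if the arm or the gripper's body presses on something with over 40 N, if the wrist force passes 120 N, or if a joint passes its speed limit or range.

## Robot

A 6-joint arm with a two-finger parallel gripper is mounted at the origin on the work surface. World frame = base frame: x ahead of the robot, y to its left, z up, the work surface at z = 0. Lengths are in m, angles in rad, forces in N, time in s.
With the tool pointing down it reaches from about 0.375 to 0.975 m from the base axis. Payload 3.8 kg.
Tool frame: the origin (TCP) lies at the very end of the fingers, on their centre line; the grasp point (between the pads) lies 19 mm behind it (robot.pinch_z is the distance from the TCP to the grasp point, in m); z points along the fingers, y is the line along which they close (so a half turn about z gives the same grasp; the last joint's range is limited). The gripper opens to 85 mm and grips with 20 to 120 N. Pads are 22 mm wide; open, the fingers measure 114 mm over their backs; the gripper's body (76 mm by 85 mm) begins 54 mm behind the grasp point. The pads swing forward as they close: fully open they stand 13 mm farther back than shut.
Start: joints at [1.312, 0.264, 1.604, -0, 1.274, -0.037], TCP at [0.148, 0.658, 0.231] pointing down, gripper open.
Joint ranges: [-2.63, 2.63], [-0.94, 2.18], [0.31, 2.57], [-1.31, 4.45], [0, 2.66], [-2.55, 2.55]. Speed limits (rad/s): [2.57, 2.57, 3.14, 3.14, 3.14, 3.14].

## Interface

Orientations are given as a unit quaternion [w, x, y, z].
In Python, from station import robot gives the robot as it stands. The module is installed in compiled form; this text tells all that it offers.
- The arm moves only by the tool step_arm, never from a script. Its argument "rows" is a list of rows, each a list of 7 numbers: the turn, a rotation vector about the tool's x, y, z in units of 5 degrees (1.0 is 5 degrees), then the shift along the tool's x, y, z in mm, then the finger opening in mm, from 0 to 85.4. A call has 1 to 5 rows; each row shifts and turns the commanded pose from where the row before left it, along the tool's axes as they then stand; what a row does not reach is not made up. A row lasts 1/10 s, in which the tool goes at most 50 mm and 8.59 degrees, less where a joint would pass 70% of its speed; a pose out of reach is approached as far as the arm can. A call with a gripper value outside its range is refused whole. The fingers move at their own pace and stop on an object; "squeeze" is the grip in N (left out, the last holds). Time passes only in rows, so rows that do not move let the fingers close. It gives the time, the measured TCP pose, the force, the opening and the grip force at its end, in the units of the state.
- robot.read_state(): the state, without advancing time (a new reading comes with each control period).
- robot.read_camera(name): name is "scene" or "top"; returns a dict with "img" (480x640x3 uint8, blue, green, red), "range_z" (480x640 float32, m along the optical axis (not along the pixel's ray), 0 where there is no reading), "fx", "fy", "cx", "cy" (pixels), "origin" and "rotation" of the camera in the world. Camera axes: x right, y down, z forward; pixel columns grow to the right and rows downward; lengths in m; the calibration is good to about 2 mm. A picture is of the moment at which its call begins.
- robot.sign_off(): hands the job in; it is judged then, once.
The state is a dict: "t": time; "q": joint angles; "joint_vel": joint speeds; "joint_efforts": joint torques, N m; "ee_pos": TCP position; "ee_rot": TCP orientation; "force": force on the tool from outside, world axes, zero at the start; "ft_torque": the same for the moment, N m; "finger_gap": opening from 0.0 (shut) to 1.0 (fully open); "grip_force": force on a finger pad.
Only numpy, scipy, OpenCV 4.12 (cv2) and the standard library are available. Lean on these libraries where they do the work, as an engineer would, in place of code of your own. Each camera call takes 0.05 s, during which the arm holds its last target. There are 200 camera calls.

## Working session

There is one attempt and no reset: what is moved stays moved. The work goes in short steps, Python scripts to look and compute and a tool call to move; the robot and the scene stay as the last step left them, time stands still between calls to the robot, and variables do not carry over. Pictures are saved under pics/ and viewed, at most 10 in all, crops included, and the job is handed in when it is done.

Besides the shell and the picture viewer there is one more tool, called as a command line: name --pt "numbers of a row" for each row, then --argument value for the rest. step_arm: Moves the arm, as the interface text tells. Its arguments: {"type":"object","properties":{"rows":{"type":"array","items":{"type":"array","items":{"type":"number"}}},"squeeze":{"type":"number"}},"required":["rows"]}

```bash
mkdir -p pics; cat > h.py <<'E'
from station import robot
import cv2, numpy as np
def grab(n):
    c=robot.read_camera(n); np.savez(f'{n}.npz',**c); return c
def P(c,u,v,z=None):
    o=np.array(c['origin']);R=np.array(c['rotation'])
    d=R@np.array([(u-c['cx'])/c['fx'],(v-c['cy'])/c['fy'],1.0])
    if z is None:
        return o+d*float(c['range_z'][int(round(v)),int(round(u))])
    return o+d*(z-o[2])/d[2]
E
python3 - <<'E'
from h import *
s=robot.read_state();print({k:np.round(v,3).tolist() for k,v in s.items()})
for n in('scene','top'):
    c=grab(n);cv2.imwrite(f'pics/{n}0.png',c['img']);print(n,np.round(c['origin'],3),np.round(c['rotation'],2).tolist(),c['fx'])
E
```

```text
{'t': 0.0, 'q': [1.312, 0.265, 1.605, 0.0, 1.274, -0.037], 'joint_vel': [-0.0, 0.0, -0.0, 0.0, 0.0, -0.001], 'joint_efforts': [-0.001, -51.51, -36.732, -0.0, 0.013, 0.0], 'ee_pos': [0.148, 0.658, 0.23], 'ee_rot': [-0.0, 0.111, 0.994, -0.001], 'force': [0.254, 0.063, -0.717], 'ft_torque': [-0.006, -0.013, -0.02], 'grip_force': 0.0, 'finger_gap': 1.001}
scene [ 1.178 -0.573  0.654] [-0.41, 0.83, 0.35, -0.17] 433.7982032533266
top [0.456 0.011 1.143] [-0.06, 0.71, -0.7, 0.05] 515.4127343171158
```

View pics/top0.png

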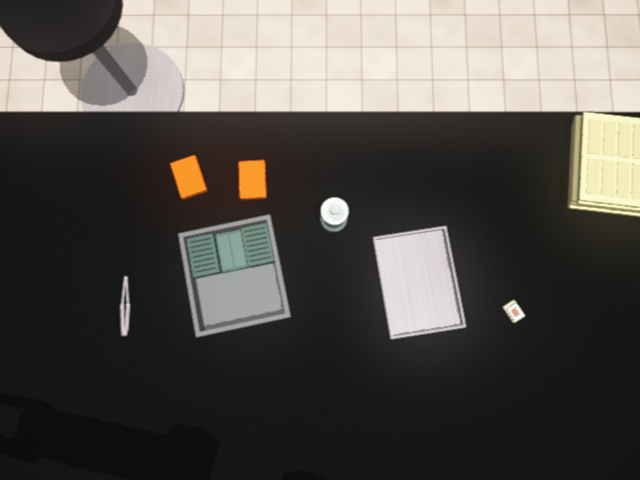

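View pics/scene0.png

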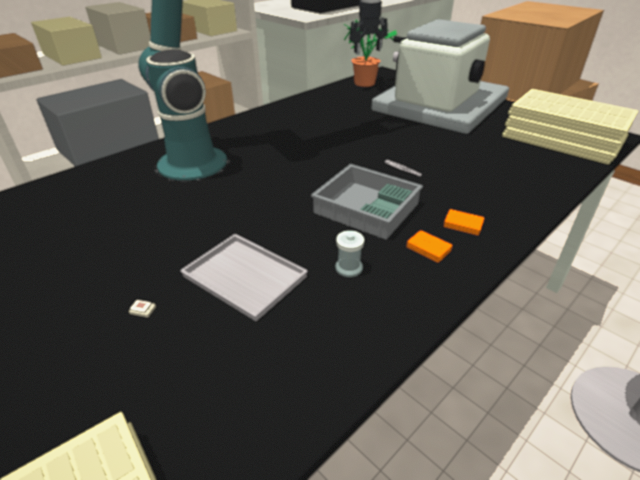

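The top view shows the bin at about (235,275), with far-end boxes at (203,255) ribbed, (231,250) smooth and (258,243) ribbed. The tray is at (420,282), jar (334,212), block (514,311) and forceps (125,306). 

Candidates for the mailer: the smooth green box at (231,250), the two ribbed deep boxes at (203,255) and (258,243), and the orange look-alikes at (188,177) and (252,180). I choose the smooth one at (231,250) and will check it in a crop.

```bash
python3 - <<'E'
from h import *
c=dict(np.load('top.npz'))
im=c['img'][205:345,170:300];cv2.imwrite('pics/crop1.png',cv2.resize(im,None,fx=4.2,fy=4.2,interpolation=cv2.INTER_CUBIC))
for n,u,v in[('mid',231,250),('L',203,256),('R',258,243),('binfloor',240,296),('tray',420,282),('jar',334,210)]: print(n,np.round(P(c,u,v),4))
# point clouds
V,U=np.mgrid[0:480,0:640];o=c['origin'];R=c['rotation']
r=c['range_z'];X=np.stack([(U-c['cx'])/c['fx']*r,(V-c['cy'])/c['fy']*r,r],-1)@R.T+o
np.save('X.npy',X)
def rect(m,n):
    p=X[m][:,:2].astype(np.float32);(a,b),wh,ang=cv2.minAreaRect(p*1000);print(n,len(p),round(a,1),round(b,1),np.round(wh,1),round(ang,2))
box=lambda u0,u1,v0,v1:(U>=u0)&(U<u1)&(V>=v0)&(V<v1)&(r>0)
z=X[...,2]
rect(box(165,305,205,345)&(z>.048)&(z<.07),'binrim')
rect(box(360,480,215,350)&(z>.010)&(z<.03),'trayrim')
rect(box(195,280,220,275)&(z>.018)&(z<.026),'mailer top')
for a,b in((185,217),(243,275)): rect(box(a,b,220,280)&(z>.033)&(z<.043),'deep')
E
```

```text
Traceback (most recent call last):
  File "h.py", line 7, in P
    d=R@np.array([(u-c['cx'])/c['fx'],(v-c['cy'])/c['fy'],1.0])
      ~^~~~~~~~~~~~~~~~~~~~~~~~~~~~~~~~~~~~~~~~~~~~~~~~~~~~~~~~
ValueError: matmul: Input operand 1 has a mismatch in its core dimension 0, with gufunc signature (n?,k),(k,m?)->(n?,m?) (size 3 is different from 4)
```

View pics/crop1.png

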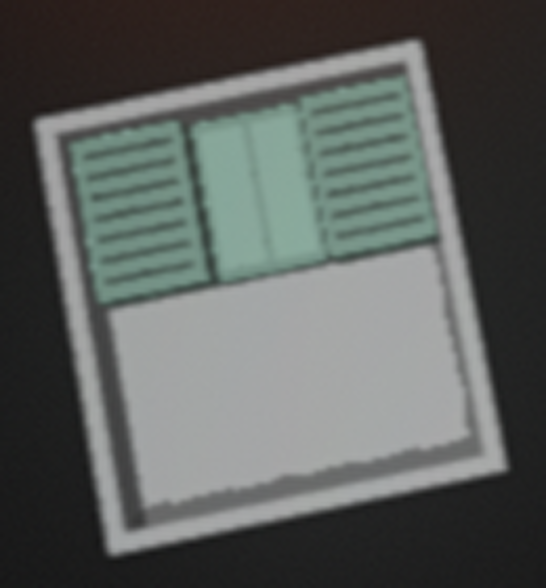

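The crop shows a smooth, lower lid in the middle place (crop 258,195), between two ribbed deep boxes (140,212) and (368,170). That is the mailer. The camera rotation is a quaternion, so I'll fix the helper.

```bash
cat > h.py <<'E'
from station import robot
import cv2, numpy as np
from scipy.spatial.transform import Rotation as Ro
def grab(n):
    c=robot.read_camera(n); np.savez(f'{n}.npz',**c); return c
def RM(c):
    return Ro.from_quat(np.asarray(c['rotation']),scalar_first=True).as_matrix()
def P(c,u,v,z=None):
    o=np.array(c['origin']);d=RM(c)@np.array([(u-c['cx'])/c['fx'],(v-c['cy'])/c['fy'],1.0])
    if z is None: return o+d*float(c['range_z'][int(round(v)),int(round(u))])
    return o+d*(z-o[2])/d[2]
def cloud(c):
    V,U=np.mgrid[0:480,0:640];r=c['range_z']
    return U,V,np.stack([(U-c['cx'])/c['fx']*r,(V-c['cy'])/c['fy']*r,r],-1)@RM(c).T+c['origin']
def rect(X,m,n):
    p=X[m][:,:2].astype(np.float32)
    if len(p)<5: print(n,'none');return
    (a,b),wh,ang=cv2.minAreaRect(p*1000);print(n,len(p),round(a,1),round(b,1),np.round(wh,1),round(ang,2),'zmed',np.round(np.median(X[m][:,2]),4))
E
python3 - <<'E'
from h import *
c=dict(np.load('top.npz'))
for n,u,v in[('mid',231,250),('L',203,256),('R',258,243),('binfloor',240,296),('tray',420,282),('jar',334,210),('bench',330,300)]: print(n,np.round(P(c,u,v),4))
U,V,X=cloud(c);z=X[...,2]
box=lambda u0,u1,v0,v1:(U>=u0)&(U<u1)&(V>=v0)&(V<v1)&(c['range_z']>0)
rect(X,box(165,305,205,345)&(z>.048)&(z<.07),'binrim')
rect(X,box(360,480,215,350)&(z>.012)&(z<.03),'trayrim')
rect(X,box(212,250,220,280)&(z>.015)&(z<.028),'mailer')
for a,b in((185,217),(243,275)): rect(X,box(a,b,220,280)&(z>.033)&(z<.043),'deep')
# corners, from crop (u=170+x/4.2, v=205+y/4.2)
for n,x,y,h in[('rimFL',35,120,.056),('rimFR',418,40,.056),('rimNR',508,470,.056),('rimNL',108,555,.056),('mNL',218,280,.022),('mNR',325,258,.022),('mFL',191,125,.022),('mFR',300,103,.022),('dLn',212,282,.038),('dLnl',97,305,.038),('dRnr',438,240,.038),('dRnl',333,262,.038)]:
    print(n,np.round(P(c,170+(x+.5)/4.2-.5,205+(y+.5)/4.2-.5,h),4))
for n,u,v in[('t1',374,238),('t2',446,227),('t3',465,326),('t4',391,338)]: print(n,np.round(P(c,u,v,.018),4))
E
```

```text
mid [0.617  0.2106 0.0198]
L [0.4556 0.0112 1.1433]
R [0.6295 0.1488 0.0404]
binfloor [0.5168 0.1899 0.0071]
tray [ 0.5491 -0.207   0.0018]
jar [ 0.6911 -0.0148  0.0935]
bench [ 0.5089 -0.0079  0.0009]
binrim 1815 560.2 197.2 [223.9 201. ] 12.22 zmed 0.0572
trayrim 991 549.9 -201.1 [225.2 165.7] 8.83 zmed 0.0192
mailer 1095 616.8 210.7 [106.2  78.8] 0.28 zmed 0.0234
deep 1048 604.8 265.2 [91.2 69.4] 12.16 zmed 0.0394
deep 1011 629.5 150.5 [90.6 58.4] 12.09 zmed 0.0394
rimFL [0.648  0.3192 0.056 ]
rimFR [0.6901 0.1242 0.056 ]
rimNR [0.4718 0.0754 0.056 ]
rimNL [0.4295 0.2728 0.056 ]
mNL [0.5697 0.2295 0.022 ]
mNR [0.5813 0.1741 0.022 ]
mFL [0.6515 0.2464 0.022 ]
mFR [0.6634 0.1893 0.022 ]
dLn [0.567  0.2294 0.038 ]
dLnl [0.555 0.288 0.038]
dRnr [0.589  0.1138 0.038 ]
dRnl [0.5775 0.1676 0.038 ]
t1 [ 0.6449 -0.105   0.018 ]
t2 [ 0.67  -0.265  0.018]
t3 [ 0.4534 -0.298   0.018 ]
t4 [ 0.4275 -0.1384  0.018 ]
```

Checks agree: the bin is centred at (0.560, 0.197) with yaw 12.1°, and the mailer centre is (0.6165, 0.210), which in the bin frame is (58, 0) mm with the lid at 22 mm. The tray is at (0.550, -0.201) with yaw 8.8°. I'll align the tool with the bin, then move above the mailer.

step_arm --pt "0 0 -1.66 0 0 0 0" --pt "0 0 -1.66 0 0 0 0" --pt "0 0 -1.66 0 0 0 0" --pt "0 0 0 -13 -19 0 0" --pt "0 0 0 -26 -38 0 0" --squeeze 25

```text
t: 0.6
ee_pos: [0.1971, 0.6118, 0.2303]
ee_rot: [-0.001, -0.108, 0.994, 0.0]
force: [0.8, -0.0, 0.5]
finger_gap: 0.143
grip_force: 0.0
```

step_arm --pt "0 0 0 -26 -38 0 0" --pt "0 0 0 -26 -38 0 0" --pt "0 0 0 -26 -38 0 0" --pt "0 0 0 -26 -38 0 0" --pt "0 0 0 -26 -38 0 0"

```text
t: 1.1
ee_pos: [0.3667, 0.451, 0.2308]
ee_rot: [-0.0, -0.106, 0.994, -0.0]
force: [0.1, 0.5, -1.0]
finger_gap: -0.004
grip_force: 0.0
```

step_arm --pt "0 0 0 -26 -38 0 0" --pt "0 0 0 -26 -38 0 0" --pt "0 0 0 -26 -38 0 0" --pt "0 0 0 -26 -38 0 0" --pt "0 0 0 0 0 0 0"

```text
t: 1.6
ee_pos: [0.503, 0.3219, 0.2308]
ee_rot: [0.0, -0.103, 0.995, -0.001]
force: [-0.8, -0.3, 1.1]
finger_gap: 0.002
grip_force: 0.0
```

step_arm --pt "0 0 0 -22 -33 20 0" --pt "0 0 0 -22 -33 30 0" --pt "0 0 0 -22 -33 30 0" --pt "0 0 0 -21 -33 20 0" --pt "0 0 0 0 0 0 0"

```text
t: 2.1
ee_pos: [0.6121, 0.2117, 0.1264]
ee_rot: [-0.003, -0.104, 0.995, -0.001]
force: [-0.8, 0.6, 0.3]
finger_gap: -0.001
grip_force: 0.0
```

step_arm --pt "0 0 0 -4 -3 25 0" --pt "0 0 0 0 0 30 0" --pt "0 0 0 0 0 25 0" --pt "0 0 0 0 0 12 0" --pt "0 0 0 0 0 0 0"

```text
t: 2.6
ee_pos: [0.6146, 0.2138, 0.0371]
ee_rot: [-0.002, -0.107, 0.994, -0.0]
force: [-0.3, -0.5, 0.4]
finger_gap: -0.002
grip_force: 0.0
```

step_arm --pt "0 0 0 0 0 4 0" --pt "0 0 0 0 0 0 0"

```text
t: 2.8
ee_pos: [0.6179, 0.2141, 0.0366]
ee_rot: [0.001, -0.106, 0.994, 0.0]
force: [0.1, -0.4, 0.2]
finger_gap: 0.001
grip_force: 0.0
```

step_arm --pt "0 0 0 0 0 0 0" --pt "0 0 0 0 0 0 0"

```text
t: 3.0
ee_pos: [0.6179, 0.2137, 0.0366]
ee_rot: [0.001, -0.106, 0.994, 0.0]
force: [0.6, 0.7, 0.3]
finger_gap: 0.003
grip_force: 0.0
```

```bash
python3 - <<'E'
from h import *
for i in range(3):
    s=robot.read_state();print(s['t'],np.round(s['ee_pos'],4),np.round(s['ee_rot'],4),np.round(s['force'],2))
c=grab('top');cv2.imwrite('pics/t2.png',cv2.resize(c['img'][205:345,170:300],None,fx=4.2,fy=4.2,interpolation=cv2.INTER_CUBIC))
E
```

```text
3.0 [0.6179 0.2137 0.0366] [ 1.000e-03 -1.062e-01  9.943e-01  2.000e-04] [0.59 0.71 0.31]
3.0 [0.6179 0.2137 0.0366] [ 1.000e-03 -1.062e-01  9.943e-01  2.000e-04] [0.59 0.71 0.31]
3.0 [0.6179 0.2137 0.0366] [ 1.000e-03 -1.062e-01  9.943e-01  2.000e-04] [0.59 0.71 0.31]
```

step_arm --pt "0 0 0 0 -4 4 0" --pt "0 0 0 0 0 4 0" --pt "0 0 0 0 0 2 0" --pt "0 0 0 0 0 0 0"

```text
t: 3.45
ee_pos: [0.6173, 0.2091, 0.0244]
ee_rot: [-0.001, -0.106, 0.994, -0.0]
force: [0.2, 0.4, 0.3]
finger_gap: 0.002
grip_force: 0.0
```

step_arm --pt "0 0 0 0 0 1 0" --pt "0 0 0 0 0 1 0" --pt "0 0 0 0 0 0 0"

```text
t: 3.75
ee_pos: [0.6179, 0.2095, 0.0232]
ee_rot: [-0.0, -0.106, 0.994, 0.0]
force: [1.2, 0.6, 0.1]
finger_gap: -0.002
grip_force: 0.0
```

step_arm --pt "0 0 0 0 0 0.5 0" --pt "0 0 0 0 0 0.5 0" --pt "0 0 0 0 0 0 0"

```text
t: 4.05
ee_pos: [0.6179, 0.2095, 0.0222]
ee_rot: [-0.0, -0.106, 0.994, -0.0]
force: [-0.9, -0.1, 0.0]
finger_gap: -0.002
grip_force: 0.0
```

step_arm --pt "0 0 0 0 0 0.4 0" --pt "0 0 0 0 0 0 0"

```text
t: 4.25
ee_pos: [0.618, 0.2095, 0.0221]
ee_rot: [0.0, -0.106, 0.994, 0.0]
force: [0.1, 0.4, 0.6]
finger_gap: -0.002
grip_force: 0.6
```

step_arm --pt "0 0 0 0 0 0.3 0" --pt "0 0 0 0 0 0 0"

```text
t: 4.45
ee_pos: [0.6181, 0.2095, 0.0221]
ee_rot: [0.0, -0.106, 0.994, 0.0]
force: [-1.0, -1.3, 3.5]
finger_gap: 0.0
grip_force: 2.0
```

step_arm --pt "0 0 0 0 0 0.4 0" --pt "0 0 0 0 0 0 0"

```text
t: 4.65
ee_pos: [0.6183, 0.2096, 0.0221]
ee_rot: [0.0, -0.106, 0.994, 0.0]
force: [-1.5, -0.5, 6.2]
finger_gap: -0.0
grip_force: 3.0
```

step_arm --pt "0 0 0 2 0 0 0" --pt "0 0 0 3 0 0 0" --pt "0 0 0 3 0 0 0"

```text
t: 4.95
ee_pos: [0.6111, 0.2081, 0.0221]
ee_rot: [0.001, -0.106, 0.994, 0.0]
force: [1.0, 0.1, 5.3]
finger_gap: -0.003
grip_force: 2.7
```

step_arm --pt "0 0 0 4 0 0.1 0" --pt "0 0 0 4 0 0.1 0" --pt "0 0 0 4 0 0 0" --pt "0 0 0 4 0 0 0" --pt "0 0 0 4 0 0 0"

```text
t: 5.45
ee_pos: [0.5917, 0.2039, 0.0221]
ee_rot: [0.002, -0.106, 0.994, 0.0]
force: [1.8, 1.7, 5.0]
finger_gap: 0.001
grip_force: 2.9
```

```bash
cat >> h.py <<'E'
B=np.array([.560,.1973]);a=np.deg2rad(12.1);BR=np.array([[np.cos(a),-np.sin(a)],[np.sin(a),np.cos(a)]])
def inbin(p): return (np.asarray(p)[...,:2]-B)@BR*1000
def mailer(c,lo=.0165,hi=.0275):
    U,V,X=cloud(c);z=X[...,2];q=inbin(X)
    g=c['img'].astype(int);green=(g[...,1]-g[...,2]>12)
    m=(abs(q[...,0])<102)&(abs(q[...,1])<90)&(z>lo)&(z<hi)&green&(c['range_z']>0)
    p=q[m];print('lid n',len(p),'x',np.percentile(p[:,0],[1,99]).round(1),'y',np.percentile(p[:,1],[1,99]).round(1));return m
E
python3 - <<'E'
from h import *
mailer(dict(np.load('top.npz')))
c=grab('top');mailer(c);s=robot.read_state();print(inbin(s['ee_pos']).round(1),s['force'])
cv2.imwrite('pics/t3.png',cv2.resize(c['img'][205:345,170:300],None,fx=4.2,fy=4.2,interpolation=cv2.INTER_CUBIC))
E
```

```text
lid n 234 x [14.2 98.4] y [-29.4  -4.1]
lid n 182 x [-11.8  72.3] y [-29.4  27.3]
[31.8 -0.2] [0.32442245 0.01784171 6.00268443]
```

View pics/t3.png

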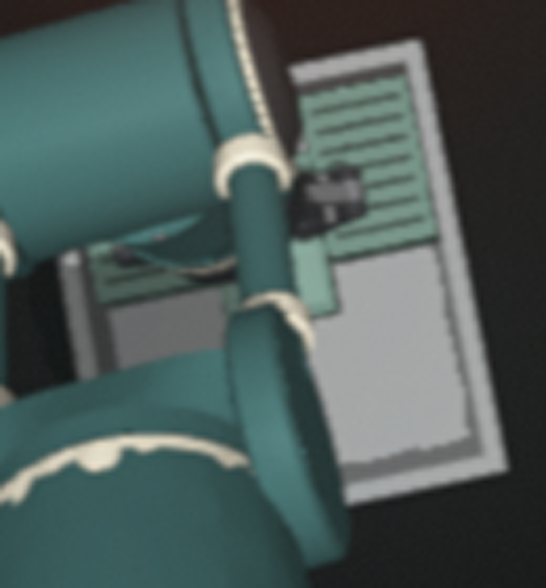

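The mailer follows the fingertip one to one: its near edge is now visible at crop (335,310), drawn about 26 mm, and the deep box is unmoved. I'll continue.

step_arm --pt "0 0 0 4 0 0 0" --pt "0 0 0 5 0 0 0" --pt "0 0 0 5 0 0 0" --pt "0 0 0 5 0 0 0" --pt "0 0 0 5 0 0 0"

```text
t: 6.0
ee_pos: [0.5682, 0.1988, 0.0221]
ee_rot: [0.002, -0.106, 0.994, 0.0]
force: [2.7, 0.2, 6.0]
finger_gap: 0.001
grip_force: 3.0
```

step_arm --pt "0 0 0 5 0 0 0" --pt "0 0 0 5 0 0 0" --pt "0 0 0 5 0 0 0" --pt "0 0 0 5 0 0 0" --pt "0 0 0 5 0 0 0"

```text
t: 6.5
ee_pos: [0.5438, 0.1936, 0.0221]
ee_rot: [0.002, -0.106, 0.994, 0.0]
force: [1.7, 0.7, 6.7]
finger_gap: -0.004
grip_force: 3.1
```

step_arm --pt "0 0 0 5 0 0 0" --pt "0 0 0 5 0 0 0" --pt "0 0 0 5 0 0 0" --pt "0 0 0 5 0 0 0" --pt "0 0 0 2 0 0 0"

```text
t: 7.0
ee_pos: [0.5221, 0.1889, 0.0221]
ee_rot: [0.002, -0.106, 0.994, 0.0]
force: [2.4, 1.0, 6.4]
finger_gap: -0.002
grip_force: 2.8
```

```bash
python3 - <<'E'
from h import *
c=grab('top');mailer(c);s=robot.read_state();print(inbin(s['ee_pos']).round(1),s['force'])
E
```

```text
lid n 156 x [-82.8 -48.4] y [-29.   27.5]
[-39.   -0.3] [0.59769355 0.44836542 6.81187362]
```

step_arm --pt "0 0 0 0 0 -3 0" --pt "0 0 0 0 0 -17 0" --pt "0 0 0 0 0 -25 0" --pt "0 0 0 0 0 -20 78" --pt "0 0 0 0 0 0 78"

```text
t: 7.55
ee_pos: [0.5226, 0.189, 0.0882]
ee_rot: [0.002, -0.106, 0.994, 0.0]
force: [-0.2, 1.1, -0.4]
finger_gap: 0.336
grip_force: 0.0
```

```bash
python3 - <<'E'
from h import *
for n in('top','scene'):
    c=grab(n);mailer(c)
cv2.imwrite('pics/s4.png',cv2.resize(c['img'][140:260,280:460],None,fx=4,fy=4,interpolation=cv2.INTER_CUBIC))
s=robot.read_state();print(inbin(s['ee_pos']).round(1),s['ee_pos'],s['finger_gap'],s['ee_rot'])
E
```

```text
lid n 280 x [-83.1   0.2] y [-28.8  -0.8]
lid n 479 x [-81.1  70.4] y [-30.6  34.6]
[-40.6  -0.4] [0.52043333 0.18836736 0.08534723] 0.5046270516929225 [-4.51947986e-04 -1.06200890e-01  9.94344588e-01 -8.57024890e-05]
```

View pics/s4.png

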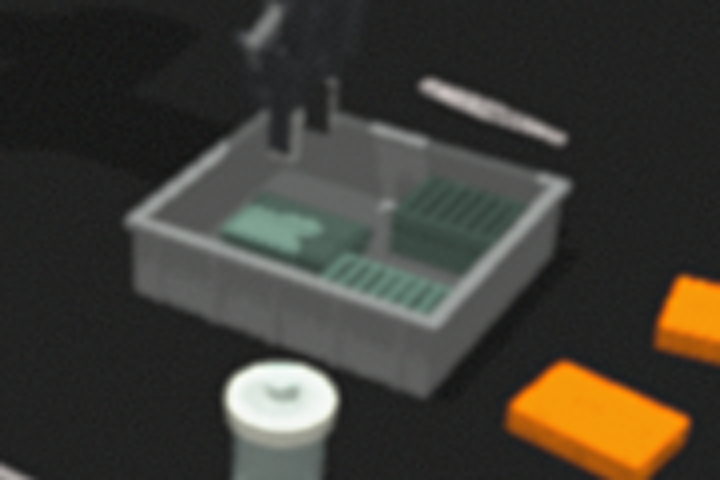

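The mailer lies flat at the near end, fully clear of the deep boxes (crop 295,235). Its centre is at bin (-41.5, -0.5) and the tool is at (-40.6, -0.4). I'll descend to pinch.

step_arm --pt "0 0 0 1 0 10 78" --pt "0 0 0 0 0 10 78" --pt "0 0 0 0 0 15 78" --pt "0 0 0 0 0 15 78" --pt "0 0 0 0 0 0 78"

```text
t: 8.15
ee_pos: [0.517, 0.1874, 0.032]
ee_rot: [-0.003, -0.106, 0.994, -0.001]
force: [0.1, 0.4, 0.0]
finger_gap: 0.911
grip_force: 0.0
```

step_arm --pt "0 0 0 0 0 10 78" --pt "0 0 0 0 0 10 78" --pt "0 0 0 0 0 7 78" --pt "0 0 0 0 0 0 78" --pt "0 0 0 0 0 0 78"

```text
t: 8.65
ee_pos: [0.5202, 0.1884, 0.0089]
ee_rot: [-0.0, -0.106, 0.994, -0.0]
force: [0.6, -0.3, 0.7]
finger_gap: 0.912
grip_force: 0.0
```

step_arm --pt "0 0 0 0 0 5 78" --pt "0 0 0 0 0 0 70" --pt "0 0 0 0 0 0 65" --pt "0 0 0 0 0 0 61" --pt "0 0 0 0 0 0 61" --squeeze 25

```text
t: 9.15
ee_pos: [0.5203, 0.1884, 0.0042]
ee_rot: [0.0, -0.106, 0.994, 0.0]
force: [1.6, -0.7, -1.1]
finger_gap: 0.717
grip_force: 0.0
```

step_arm --pt "0 0 0 0 0 0 57" --pt "0 0 0 0 0 0 52" --pt "0 0 0 0 0 0 50" --pt "0 0 0 0 0 0 50" --squeeze 25

```text
t: 9.55
ee_pos: [0.5204, 0.1884, 0.0044]
ee_rot: [0.0, -0.106, 0.994, 0.0]
force: [-0.8, -1.3, 2.3]
finger_gap: 0.676
grip_force: 26.6
```

Gripped at 57.7 mm with 27 N. Lifting.

step_arm --pt "0 0 0 0 0 -2 50" --pt "0 0 0 0 0 -5 50" --pt "0 0 0 0 0 -8 50" --pt "0 0 0 0 0 -10 50" --pt "0 0 0 0 0 0 50"

```text
t: 10.05
ee_pos: [0.5218, 0.1889, 0.0311]
ee_rot: [0.002, -0.106, 0.994, 0.0]
force: [0.4, -0.3, -0.1]
finger_gap: 0.668
grip_force: 27.2
```

step_arm --pt "0 0 0 0 0 -20 50" --pt "0 0 0 0 0 -20 50" --pt "0 0 0 0 0 -30 50" --pt "0 0 0 0 0 -20 50" --pt "0 0 0 0 0 0 50"

```text
t: 10.55
ee_pos: [0.523, 0.1893, 0.1229]
ee_rot: [0.004, -0.106, 0.994, 0.001]
force: [0.8, 0.5, -0.8]
finger_gap: 0.669
grip_force: 27.3
```

```bash
python3 - <<'E'
from h import *
c=grab('scene')
cv2.imwrite('pics/s5.png',cv2.resize(c['img'][110:260,240:460],None,fx=3.5,fy=3.5,interpolation=cv2.INTER_CUBIC))
s=robot.read_state();print(s['ee_pos'],s['finger_gap'],s['grip_force'],s['ee_rot'],s['force'])
E
```

```text
[0.52163144 0.18880422 0.12076689] 0.6659312409530928 27.339403331279755 [ 2.11748594e-03 -1.06177210e-01  9.94344881e-01  4.17204655e-04] [-0.14276121 -0.07019062 -1.63297161]
```

View pics/s5.png

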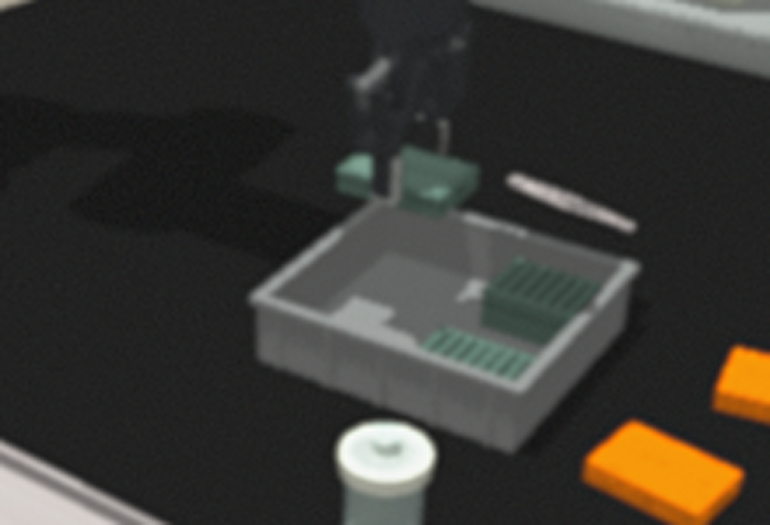

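The mailer is held level above the bin (crop 410,180), and the deep boxes are still in place. I'll carry it to the tray.

step_arm --pt "0 0 0.66 0 0 0 50" --pt "0 0 0 0 -10 0 50" --pt "0 0 0 2 -20 0 50" --pt "0 0 0 3 -30 0 50" --pt "0 0 0 3 -35 0 50"

```text
t: 11.1
ee_pos: [0.5258, 0.0922, 0.1173]
ee_rot: [-0.001, -0.079, 0.997, -0.0]
force: [-0.0, 0.6, 0.1]
finger_gap: 0.668
grip_force: 27.3
```

step_arm --pt "0 0 0 3 -35 0 50" --pt "0 0 0 3 -35 0 50" --pt "0 0 0 3 -35 0 50" --pt "0 0 0 3 -35 0 50" --pt "0 0 0 3 -35 0 50"

```text
t: 11.6
ee_pos: [0.5378, -0.0839, 0.1174]
ee_rot: [-0.001, -0.078, 0.997, 0.0]
force: [0.8, 0.4, -0.5]
finger_gap: 0.676
grip_force: 27.3
```

step_arm --pt "0 0 0 3 -35 0 50" --pt "0 0 0 3 -35 0 50" --pt "0 0 0 2 -20 0 50" --pt "0 0 0 0 -10 0 50" --pt "0 0 0 0 0 0 50"

```text
t: 12.1
ee_pos: [0.546, -0.1831, 0.1178]
ee_rot: [-0.001, -0.077, 0.997, 0.0]
force: [-1.0, 0.2, -0.8]
finger_gap: 0.672
grip_force: 27.3
```

step_arm --pt "0 0 0 0 0 0 50" --pt "0 0 0 0 0 0 50" --pt "0 0 0 0 0 0 50"

```text
t: 12.4
ee_pos: [0.5466, -0.1808, 0.1188]
ee_rot: [-0.0, -0.078, 0.997, 0.0]
force: [-0.5, 0.7, -1.3]
finger_gap: 0.672
grip_force: 27.3
```

step_arm --pt "0 0 0 0 -10 10 50" --pt "0 0 0 0 -10 20 50" --pt "0 0 0 0 0 25 50" --pt "0 0 0 0 0 20 50" --pt "0 0 0 0 0 10 50"

```text
t: 12.9
ee_pos: [0.5481, -0.2013, 0.0312]
ee_rot: [-0.002, -0.078, 0.997, 0.001]
force: [-0.0, 0.0, -1.1]
finger_gap: 0.674
grip_force: 27.3
```

step_arm --pt "0 0 0 0 0 8 50" --pt "0 0 0 0 0 5 50" --pt "0 0 0 0 0 3 50" --pt "0 0 0 0 0 0 50" --pt "0 0 0 0 0 0 50"

```text
t: 13.4
ee_pos: [0.5504, -0.202, 0.0187]
ee_rot: [0.001, -0.078, 0.997, -0.0]
force: [0.4, 0.3, -0.7]
finger_gap: 0.669
grip_force: 27.3
```

step_arm --pt "0 0 0 0 0 4 50" --pt "0 0 0 0 0 4 50" --pt "0 0 0 0 0 3 50" --pt "0 0 0 0 0 0 50" --pt "0 0 0 0 0 0 50"

```text
t: 13.9
ee_pos: [0.5496, -0.2017, 0.0067]
ee_rot: [-0.0, -0.077, 0.997, 0.0]
force: [-1.1, -0.6, -1.1]
finger_gap: 0.671
grip_force: 27.3
```

step_arm --pt "0 0 0 0 0 1.5 50" --pt "0 0 0 0 0 1.2 50" --pt "0 0 0 0 0 0 50" --pt "0 0 0 0 0 0 50"

```text
t: 14.3
ee_pos: [0.5498, -0.2018, 0.0043]
ee_rot: [-0.0, -0.078, 0.997, -0.0]
force: [0.6, -0.1, -0.1]
finger_gap: 0.671
grip_force: 27.3
```

step_arm --pt "0 0 0 0 0 0.5 50" --pt "0 0 0 0 0 0 50"

```text
t: 14.5
ee_pos: [0.5498, -0.2018, 0.0038]
ee_rot: [-0.0, -0.078, 0.997, -0.0]
force: [0.2, 0.1, -1.4]
finger_gap: 0.672
grip_force: 27.3
```

step_arm --pt "0 0 0 0 0 0.5 50" --pt "0 0 0 0 0 0 50" --pt "0 0 0 0 0 0 50"

```text
t: 14.8
ee_pos: [0.5499, -0.2018, 0.0034]
ee_rot: [0.0, -0.078, 0.997, -0.0]
force: [-0.4, -0.2, -0.4]
finger_gap: 0.67
grip_force: 27.4
```

step_arm --pt "0 0 0 0 0 0.4 50" --pt "0 0 0 0 0 0 50"

```text
t: 15.0
ee_pos: [0.5499, -0.2018, 0.0034]
ee_rot: [0.0, -0.077, 0.997, -0.0]
force: [-1.4, -0.1, 4.8]
finger_gap: 0.671
grip_force: 27.8
```

Touching the tray floor (about 5 N up). I'll release and retreat.

step_arm --pt "0 0 0 0 0 0 60" --pt "0 0 0 0 0 0 66" --pt "0 0 0 0 0 0 74" --pt "0 0 0 0 0 0 76" --pt "0 0 0 0 0 0 76"

```text
t: 15.5
ee_pos: [0.5498, -0.2018, 0.0028]
ee_rot: [-0.0, -0.078, 0.997, 0.0]
force: [0.6, -0.9, 0.2]
finger_gap: 0.889
grip_force: 0.0
```

step_arm --pt "0 0 0 0 0 -10 76" --pt "0 0 0 0 0 -30 76" --pt "0 0 0 0 0 -45 76" --pt "0 0 0 0 0 -45 76" --pt "0 0 0 0 0 -40 76"

```text
t: 16.0
ee_pos: [0.5502, -0.2019, 0.1761]
ee_rot: [0.001, -0.078, 0.997, -0.0]
force: [-0.2, -0.9, -0.0]
finger_gap: 0.888
grip_force: 0.0
```

step_arm --pt "0 0 0 30 0 -10 76" --pt "0 0 0 40 0 0 76" --pt "0 0 0 30 0 0 76" --pt "0 0 0 0 0 0 76" --pt "0 0 0 0 0 0 76"

```text
t: 16.5
ee_pos: [0.451, -0.2174, 0.1838]
ee_rot: [0.001, -0.077, 0.997, -0.0]
force: [-0.8, -0.5, -0.2]
finger_gap: 0.891
grip_force: 0.0
```

```bash
python3 - <<'E'
from h import *
c=grab('top')
cv2.imwrite('pics/t6.png',cv2.resize(c['img'][140:360,100:540],None,fx=1.8,fy=1.8,interpolation=cv2.INTER_CUBIC))
U,V,X=cloud(c);z=X[...,2];g=c['img'].astype(int)
m=(U>370)&(U<470)&(V>220)&(V<345)&(g[...,1]-g[...,2]>12)&(z>.012)&(c['range_z']>0)
rect(X,m,'mailer in tray')
s=robot.read_state();print(s['t'],s['ee_pos'],s['force'])
E
```

```text
mailer in tray 1018 513.4 -194.3 [ 74.9 171.2] 80.93 zmed 0.0226
16.55 [ 0.45174069 -0.21745803  0.18377522] [ 1.02403723 -0.07662063 -0.64206872]
```

View pics/t6.png

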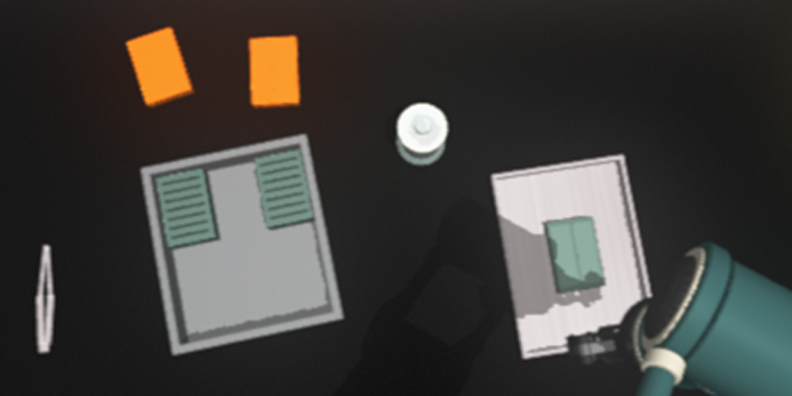

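The mailer lies flat, lid up, in the middle of the tray (575,255), with its lid at 22 mm. The deep boxes (187,207) and (285,190), jar, forceps and orange boxes are where they were, and the robot is touching nothing.

```bash
python3 -c "
from station import robot
print(robot.sign_off())"
```

```text
the job is handed in; nothing more can be done
None
```

The mailer is lying flat, lid up, in the steel tray. The deep boxes, jar and forceps look unmoved in the last picture; the wax block was outside that crop but nowhere near the arm's path. The job was handed in at about 16.6 s of the 70 s allowed.

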